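# Add a soap box to the ratchet bookend

## Robot

A 7-joint arm with a two-finger parallel gripper is mounted at the origin on a cart in front of the work surface, level with it; the furniture and walls round the work are solid. World frame = base frame: x ahead of the robot, y to its left, z up, the work surface at z = 0. Lengths are in m, angles in rad, forces in N, time in s.
With the tool pointing down it reaches from about 0.4 to 0.875 m from the base axis. Payload 19.3 kg.
Tool frame: the origin (TCP) lies on the centre line of the jaws, within the pads' length; the fingertips stand 25 mm ahead of it and the grasp point (between the pads) lies 6 mm ahead of it; z points along the fingers, y is the line along which they close (so a half turn about z gives the same grasp; the last joint's range is limited). The gripper opens to 85 mm and grips with 20 to 120 N. Pads are 22 mm wide; open, the fingers measure 114 mm over their backs; the gripper's body (76 mm by 85 mm) begins 54 mm behind the grasp point. The pads swing forward as they close: fully open they stand 13 mm farther back than shut.
Start: joints at [-1.207, 0.521, -0.036, 1.599, 0.021, 1.021, -0.113], TCP at [0.263, 0.567, 0.256] pointing down, gripper open.
Joint ranges: [-2.91, 2.91], [-0.3, 2.13], [-1.5, 1.42], [0.17, 2.43], [-1.26, 4.41], [0.16, 1.93], [-2.52, 2.52]. Speed limits (rad/s): [1.89, 1.89, 2.39, 2.39, 3.01, 3.01, 3.01].

## Interface

Orientations are given as a 3x3 rotation matrix whose columns are the frame's x, y, z axes.
In Python, from station import r gives the robot as it stands.
- The arm moves only by the tool move_arm, never from a script. Its argument "motion" is one flat list of numbers, 5 for each row, row after row: the shift along the tool's x, y, z in mm, then the turn about the tool's z in degrees, then the opening in per cent of the stroke, from 0 (shut) to 100 (fully open). In form: [dx, dy, dz, roll, hand, dx, dy, dz, roll, hand, ...]. A call has 1 to 12 rows; each row is the pose to reach, as a shift and turn from the pose commanded when the call began, along the tool's axes at that moment; what a row does not reach only later rows make up. A row lasts 1/10 s, in which the tool goes at most 50 mm and 8.59 degrees, less where a joint would pass 70% of its speed; a pose out of reach is approached as far as the arm can. A call with a gripper value outside its range is refused whole. The fingers move at their own pace and stop on an object; "grip_force" is the grip in N (left out, the last holds). Time passes only in rows, so rows that repeat a pose let the fingers close. It gives the time, the measured TCP pose, the force, the opening and the grip force at its end, in the units of the state.
- r.get_state(): the state, without advancing time (a new reading comes with each control period).
- r.read_camera(name): name is "scene" or "top" or "wrist"; returns the picture (420x560x3 uint8, blue, green, red); there is no depth.
- r.get_calibration(name): a dict with "mtx" (3x3 intrinsics, pixels), "world_to_cam" (4x4, takes a point from world to camera coordinates); the wrist camera has in their place "mount" (4x4, takes a point from camera to tool coordinates, whose origin is the TCP and whose axes are the flange's). Camera axes: x right, y down, z forward; pixel columns grow to the right and rows downward; lengths in m; the calibration is good to about 2 mm. The wrist camera is an equidistant fisheye: a pixel r from the principal point sees the ray r / f radians off the axis. A picture is of the moment at which its call begins: read the wrist's pose just before it. get_calibration takes no time and is no camera call.
- r.hand_in(): hands the job in; it is judged then, once.
The state is a dict: "time": time; "joint_positions": joint angles; "qd": joint speeds; "joint_efforts": joint torques, N m; "ee_pos": TCP position; "ee_rot": TCP orientation; "contact_force": force on the tool from outside, world axes, zero at the start; "torque": the same for the moment, N m; "opening": finger opening in m; "gripper_force": force on a finger pad.
Only numpy, scipy, OpenCV 4.12 (cv2) and the standard library are available. Lean on these libraries where they do the work, as an engineer would, in place of code of your own. Each camera call takes 0.05 s, during which the arm holds its last target. There are 200 camera calls.

## Task

A third soap box has to join the two in the ratchet bookend: working with the fingertips only and picking nothing up, press the thumb release and, keeping it down, push the sliding jaw back to the end of its bar. Push the loose soap box along the table into the opened space, home against the toothed bar beside the other two. Then push the jaw forward again so that all three boxes stand square and snug between the plates, leaving the small things around as they are.

Things in the scene. Friction and masses are not known exactly. Their poses are not given: they have to be found in the camera images.
- bookend: Dark steel ratchet bookend screwed to the table. x runs along its toothed bar, away from the robot, z up; origin on the table below the bar's axis at the fixed plate's inner face (plate y -40..84 mm, 66 high). The row starts at x 0; boxes stand at +y, one end against the bar's side, y = 7 mm (bar z 22 to 44, teeth to 47.5). End stop x 216..236, y -40..10, 56 high. Base strip 5 high, y -40..6.
- jaw (a joint): Slide of the jaw along the bookend's +x, m. Gap between the plates = 0.072 + value. Starts about -0.009 to 0.010; 0.070 = back at the end stop; 0.018 = snug on three boxes. Towards -x the ratchet clicks over with about 5 N; +x is locked (after up to 8 mm play) unless the release is down, then about 2 N. Stays where left.
- release (a joint): Thumb lever on the jaw, hinged across the bar: 0 up, 0.32 rad fully down (hard stop). The pawl is clear of the teeth from about 0.19 rad. Needs 2 to 5 N, springs up when let go; with the pawl riding on a tooth it may rest at up to 0.17 rad.
- release_pad (a point): Middle of the ribbed top of the black thumb pad, 34 mm along the bar, 30 mm across. At rest it slopes up towards the fixed plate (centre about 72 mm, high edge about 78 mm above the table); fully pressed it is level at 66 mm. The thumb stop rises right behind it (+x).
- thumb_stop (a point): Centre of the upright front face of the jaw's thumb stop, a block behind the pad, 34 mm wide, z 65 to 85 mm: a fingertip holding the pad down pushes against it to move the jaw back (+x of the bookend). The jaw plate's face lies 40 mm to -x of here; plate 4 mm thick, y -16..84, z 4..62 mm. Pad front edge 6 mm behind the plate's face.
- jaw_rear (a point): Centre of the upright rear face (+x side) of the same block, z 65 to 85 mm, 34 mm wide, 34 mm behind the front face: push it to -x to bring the jaw forward. The carriage goes on below it, 25 mm wide, and the toothed bar (top 47.5 mm) runs out from under it.
- soap_new_mid (a point): Centre of the loose soap box, standing on its long edge at the open side: 30 mm thick, 84 long, 56 tall, 0.08 to 0.17 kg, centre 28 mm up. Own x up, y along the 84 mm (within 0.15 rad of the bookend's y), z across the thickness. Starts at bookend x 85 to 115, y 170 to 200 mm; belongs at x 75, y 49.
- soap_a_mid (a point): Centre of the soap box next to the fixed plate, same size and axes as the loose one; it stands in its place (x about 15, y about 49 mm in the bookend's frame), loose.
- soap_b_mid (a point): Centre of the second soap box of the row, same size and axes; it stands in its place (x about 46, y about 49 mm), loose.
- slot_back (a point): Point fixed to the bookend where the middle of the loose box's inner end should come to rest: on the bar's side face, x 75 mm, y 7 mm, z 28 mm in the bookend's frame.
- tin_a: Flat round balm tin, 57 mm across, 20 mm high, behind the bar (-y side); origin under its centre. Leave alone.
- tin_b: Second balm tin, same size, also on the -y side. Leave alone.
- matches_a: Matchbox 36x57x16 mm lying near the loose soap box, towards the robot; origin under its centre. Leave alone.
- matches_b: Matchbox 36x57x16 mm lying beyond the loose soap box, away from the robot; origin under its centre. Leave alone.
- price: Small wooden price holder with an upright card, 16x44x38 mm, on the -y side near the fixed plate; origin under its centre. Leave alone.
Mind the look-alikes: they are no part of the job. What is shaped like the part that bears soap_b_mid but red or yellow is not meant.

How it is judged:
On the way, in this order (a step that is already met when the one before it is completed fails the run):
1. the thumb release is pressed down by the fingers while the jaw is still at the row (value of joint release above 0.12 rad and contact force between the fingers and release above 0.5 N and value of joint jaw below 0.03 m).
2. the jaw is pushed back to the end of its bar (within 6 mm) (value of joint jaw above 0.064 m).
3. the loose box is home between row and jaw, its end within 8 mm of the bar (y of soap_new_mid in the frame of bookend below 0.057 m and x of soap_new_mid in the frame of bookend above 0.068 m and value of joint jaw above 0.03 m), for 0.1 s.
At the end, for the whole second after the job is handed in: Three soap boxes upright in a row between the plates, the new one next to the jaw: each within 7 mm of its place along the bar, its end within 8 mm of the bar, square within 0.1 rad; jaw gap 85 to 95 mm for 90 mm of boxes; release sprung up (value of joint jaw between 0.013 and 0.023 m and value of joint release below 0.2 rad and x of soap_a_mid in the frame of bookend between 0.008 and 0.022 m and y of soap_a_mid in the frame of bookend between 0.041 and 0.057 m and angle between the y axis of each of soap_a_mid, soap_b_mid, soap_new_mid and the y axis of bookend, either way round below 0.1 rad and angle between each of soap_a_mid, soap_b_mid, soap_new_mid's own x axis and vertical below 0.08 rad and x of soap_b_mid in the frame of bookend between 0.038 and 0.052 m and y of soap_b_mid in the frame of bookend between 0.041 and 0.057 m and x of soap_new_mid in the frame of bookend between 0.068 and 0.082 m and y of soap_new_mid in the frame of bookend between 0.041 and 0.057 m); the robot touches nothing.
It fails at once if a soap box is lifted more than 10 mm off the table (height (world z) of any of soap_a_mid, soap_b_mid, soap_new_mid above 0.038 m).
It fails at once if a soap box is tipped over (angle between any of soap_a_mid, soap_b_mid, soap_new_mid's own x axis and vertical above 0.4 rad).
It fails at once if a tin, matchbox or the price holder is moved more than 20 mm (distance of any of tin_a, tin_b, matches_a, matches_b, price from where it was at the start of the episode above 0.02 m).
It also fails if it takes over 58 s, if anything falls off the work surface, if the arm or the gripper's body presses on something with over 40 N, if the wrist force passes 120 N, or if a joint passes its speed limit or range.

## Working session

There is one attempt and no reset: what is moved stays moved. The work goes in short steps, Python scripts to look and compute and a tool call to move; the robot and the scene stay as the last step left them, time stands still between calls to the robot, and variables do not carry over. Pictures are saved under pics/ and viewed, at most 10 in all, crops included, and the job is handed in when it is done.

Besides the shell and the picture viewer there is one more tool, called after "Call:" by a JSON object that holds its "fn" and its "kwargs", one argument or row to a line. move_arm: Moves the arm, as the interface text tells. Its arguments: {"type":"object","properties":{"motion":{"type":"array","items":{"type":"number"}},"grip_force":{"type":"number"}},"required":["motion"]}

```bash
mkdir -p pics; ls
python3 - <<'E'
from station import r
import cv2,numpy as np
s=r.get_state();print(s)
for n in("scene","top"):
    im=r.read_camera(n);cv2.imwrite(f"pics/{n}0.png",im)
    c=r.get_calibration(n);print(n,np.round(c["mtx"],1).tolist(),np.round(c["world_to_cam"],3).tolist())
E
```

```text
pics
{'time': 0.0, 'joint_positions': array([-1.20717686,  0.52199091, -0.03631436,  1.60002861,  0.02117076,
        1.02110883, -0.1128287 ]), 'qd': array([ 4.83959169e-05, -2.92010101e-04, -2.95838805e-04, -2.83993512e-04,
       -1.41081066e-04, -9.31429724e-04,  1.70740297e-04]), 'joint_efforts': array([ 3.66103659e-04, -9.27082586e+01,  1.97997272e+00, -3.69923115e+01,
        1.79110043e-02,  8.17118911e-03,  4.24812424e-05]), 'ee_pos': array([0.26260876, 0.56679434, 0.25573288]), 'ee_rot': array([[-9.07339629e-01,  4.20398165e-01, -4.24260552e-04],
       [ 4.20398374e-01,  9.07339000e-01, -1.07085858e-03],
       [-6.52388380e-05, -1.14999088e-03, -9.99999337e-01]]), 'contact_force': array([ 0.79286804, -0.47861559, -0.05204051]), 'torque': array([0.03019376, 0.02848902, 0.00973007]), 'gripper_force': 0.0, 'opening': 0.08539977618433493}
scene [[402.0, 0.0, 282.5], [0.0, 402.0, 210.1], [0.0, 0.0, 1.0]] [[0.787, -0.617, -0.003, -0.347], [-0.457, -0.58, -0.674, 0.348], [0.415, 0.532, -0.739, 0.655], [0.0, 0.0, 0.0, 1.0]]
top [[457.9, 0.0, 272.2], [0.0, 457.9, 202.7], [0.0, 0.0, 1.0]] [[0.0, -1.0, 0.004, 0.095], [-0.989, -0.001, -0.147, 0.524], [0.147, -0.004, -0.989, 0.928], [0.0, 0.0, 0.0, 1.0]]
```

View pics/scene0.png

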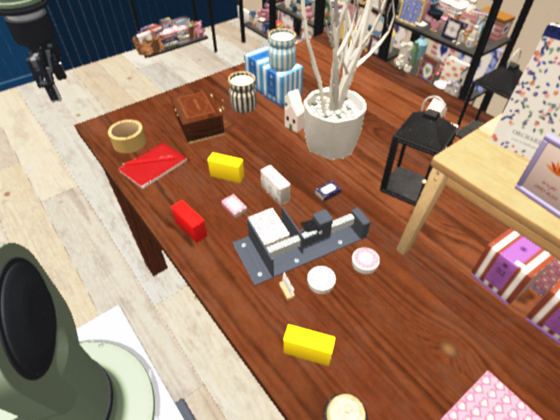

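View pics/top0.png

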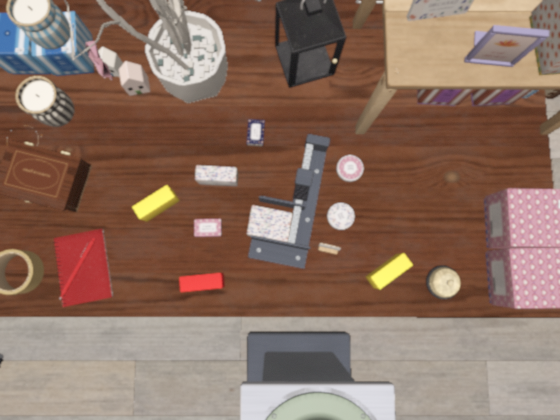

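The top view shows the bookend from about (280,255) to (318,140), with the two row boxes at (272,223). The white patterned loose soap box is at (216,175). The red box at (200,282) and the yellow ones at (155,203) and (390,271) are look-alikes. The loose box fits because it is patterned like the row and stands at the open side. I'll enlarge that area to confirm.

Run:
```python
import cv2,numpy as np
a=cv2.imread("pics/top0.png")[118:278,185:375]
a=cv2.resize(a,None,fx=3.7,fy=3.7,interpolation=cv2.INTER_CUBIC)
for i in range(0,190,20): cv2.putText(a,str(185+i),(int(i*3.7),10),0,.35,(0,255,255),1); cv2.line(a,(int(i*3.7),12),(int(i*3.7),18),(0,255,255),1)
for j in range(2,160,20): cv2.putText(a,str(118+j),(0,int(j*3.7)),0,.35,(0,255,255),1)
cv2.imwrite("pics/topcrop.png",a)
b=cv2.imread("pics/scene0.png")[150:310,220:400]
b=cv2.resize(b,None,fx=3.7,fy=3.7,interpolation=cv2.INTER_CUBIC)
for i in range(0,180,20): cv2.putText(b,str(220+i),(int(i*3.7),10),0,.35,(0,255,255),1)
for j in range(10,160,20): cv2.putText(b,str(150+j),(0,int(j*3.7)),0,.35,(0,255,255),1)
cv2.imwrite("pics/scenecrop.png",b)
```

```text
(no output)
```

View pics/topcrop.png

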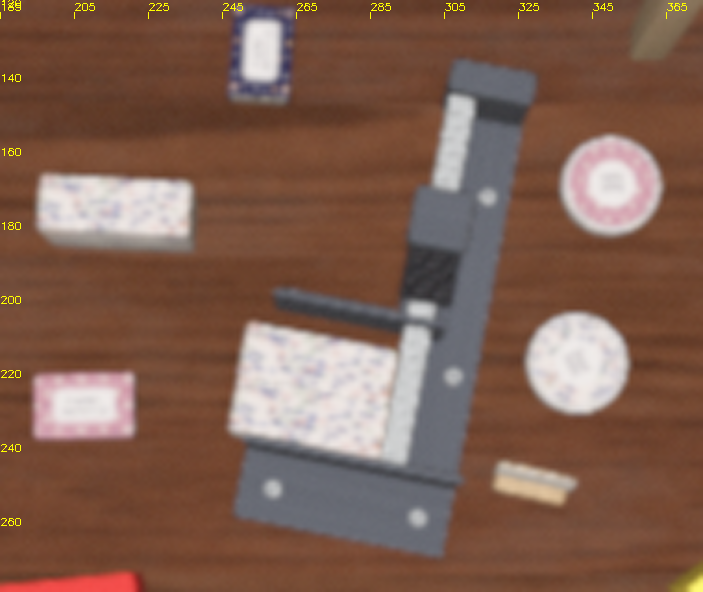

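View pics/scenecrop.png

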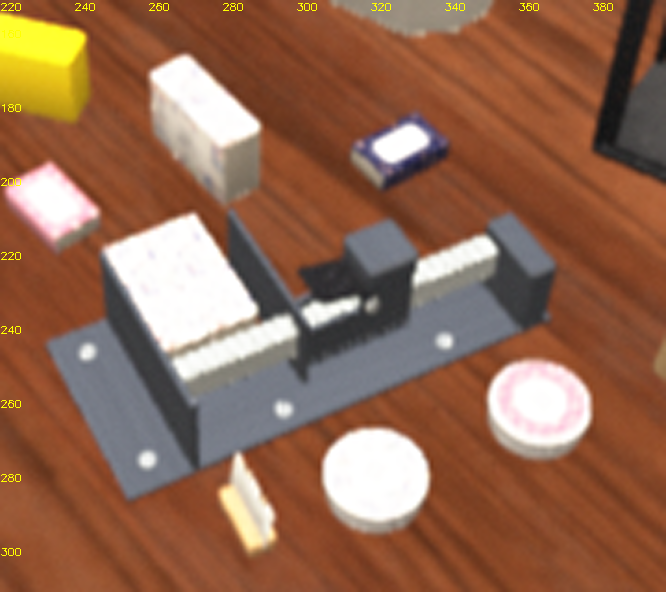

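Top crop: the loose box has its top at about (217,172) px. The pad is the dark ribbed patch at (302,191), the thumb stop at (304,176), the jaw plate runs (259,198) to (304,208), the end stop is at (318,143), and the fixed plate's top line runs (252,237) to (309,248). The loose box is the white speckled one, the same pattern as the row, so red and yellow are excluded.

```bash
cat > h.py <<'E'
import numpy as np
from station import r
def px2w(name,uv,z):
    c=r.get_calibration(name);K=np.array(c["mtx"]);T=np.array(c["world_to_cam"]);R=T[:3,:3];o=-R.T@T[:3,3]
    uv=np.atleast_2d(uv).astype(float);d=(R.T@np.linalg.inv(K)@np.c_[uv,np.ones(len(uv))].T).T
    z=np.broadcast_to(z,len(uv));return o+d*((z-o[2])/d[:,2])[:,None]
def kabsch(P,Q): # planar: Q=R P + t
    p,q=P.mean(0),Q.mean(0);A=P-p;B=Q-q
    th=np.arctan2((A[:,0]*B[:,1]-A[:,1]*B[:,0]).sum(),(A*B).sum())
    R=np.array([[np.cos(th),-np.sin(th)],[np.sin(th),np.cos(th)]]);return th,R,q-R@p
E
python3 - <<'E'
from h import *
np.set_printoptions(precision=4,suppress=True)
t=lambda c:np.array([185,118])+np.array(c)/3.7
s=lambda c:np.array([220,150])+np.array(c)/3.7
# end stop top corners, plate inner-edge ends, fitted
W=np.vstack([px2w("top",t([[453,60],[536,73],[525,112],[447,95]]),.056),px2w("top",t([[248,442],[458,478]]),.066)])[:,:2]
L=np.array([[.236,.010],[.236,-.04],[.216,-.04],[.216,.01],[0,.084],[0,-.04]])
th,R,o=kabsch(L,W);print("bookend",th,o,"resid mm",(W-(L@R.T+o))*1e3)
inv=lambda w:(w[:,:2]-o)@R
print("row box corners",inv(px2w("top",t([[250,322],[396,350],[383,458],[230,433]]),.056))*1e3)
print("jaw block top",inv(px2w("top",t([[415,185],[475,193],[463,250],[408,243]]),.085))*1e3)
print("jaw plate top face line",inv(px2w("top",t([[275,290],[440,325],[275,303],[440,337]]),.062))*1e3)
nb=px2w("top",t([[42,173],[192,181],[192,238],[40,232]]),.056)
print("new",inv(nb)*1e3,nb.mean(0),inv(nb.mean(0)[None])*1e3)
print("matches",inv(px2w("top",t([[83,403],[262,50]]),.016))*1e3)
print("scene block top",inv(px2w("scene",s([[345,240],[382,277],[415,260],[380,220]]),.085))*1e3)
print("scene new top",inv(px2w("scene",s([[150,72],[185,55],[260,127],[225,147]]),.056))*1e3)
print("scene plates top",inv(px2w("scene",s([[104,250],[198,402]]),.066))*1e3, inv(px2w("scene",s([[229,212]]),.062))*1e3)
print("scene endstop",inv(px2w("scene",s([[515,215],[553,270],[490,228]]),.056))*1e3)
for n,p in(("zero",(0,0)),("endstop",(.216,0)),("slot",(.075,.049))):print(n,R@np.array(p)+o)
E
```

```text
bookend -0.18979688560118196 [0.4342 0.0568] resid mm [[ 0.0772 -1.6488]
 [ 1.8751  0.0229]
 [-1.4629  2.9505]
 [-0.953  -1.7617]
 [-1.6544 -3.253 ]
 [ 2.1179  3.6901]]
row box corners [[65.658  93.0174]
 [65.5928  9.9171]
 [ 5.051   5.9955]
 [ 2.624  91.7875]]
jaw block top [[153.4517  16.9884]
 [155.2792 -16.1526]
 [122.7361 -15.3054]
 [120.8702  14.8856]]
jaw plate top face line [[ 85.1713  82.4521]
 [ 83.1942 -11.4159]
 [ 77.9753  81.0384]
 [ 76.5711 -12.6188]]
new [[127.0086 225.3438]
 [138.5727 140.9932]
 [106.3777 134.4272]
 [ 93.5244 219.2128]] [0.5825 0.2116 0.056 ] [[116.3708 179.9942]]
matches [[  6.2282 181.3429]
 [233.4042 120.6123]]
scene block top [[123.7608  10.8453]
 [128.16   -22.5015]
 [151.1305 -20.2847]
 [149.4412  14.937 ]]
scene new top [[ 98.4612 221.127 ]
 [126.5484 225.7344]
 [138.6299 141.2259]
 [110.4942 135.3539]]
scene plates top [[  4.4682  82.8579]
 [  5.1416 -39.189 ]] [[84.6822 79.5069]]
scene endstop [[239.5755   2.7947]
 [234.2858 -43.7024]
 [220.2097   0.8817]]
zero [0.4342 0.0568]
endstop [0.6464 0.016 ]
slot [0.5171 0.0908]
```

Call:
{"fn": "move_arm", "kwargs": {
  "motion": [-39,-30,0,-1.5,0,-78,-61,0,-3,0,-118,-91,0,-4.5,0,-157,-121,0,-6,0,-197,-152,0,-7.5,0,-236,-182,0,-9,0,-276,-213,0,-10.5,0,-315,-243,0,-12,0,-355,-274,0,-13,0,-394,-304,0,-14,0,-434,-335,0,-14,0,-473,-365,0,-14,0]
}}

```text
time: 1.3
ee_pos: [0.539, 0.0351, 0.2563]
ee_rot: [[-0.982, 0.188, -0.0], [0.188, 0.982, 0.0], [0.0, 0.0, -1.0]]
contact_force: [-0.1, 1.2, 0.3]
opening: 0.0001
gripper_force: 0.0
```

Call:
{"fn": "move_arm", "kwargs": {
  "motion": [0,0,30,0,0,0,0,60,0,0,0,0,60,0,0,0,0,60,0,0]
}}

```text
time: 1.7
ee_pos: [0.5384, 0.0372, 0.1967]
ee_rot: [[-0.982, 0.188, -0.001], [0.188, 0.982, -0.0], [0.001, -0.0, -1.0]]
contact_force: [-0.1, 0.3, 0.0]
opening: -0.0001
gripper_force: 0.0
```

```bash
cat >> h.py <<'E'
TH=-0.1898;RB=np.array([[np.cos(TH),-np.sin(TH)],[np.sin(TH),np.cos(TH)]]);OB=np.array([.4342,.0568])
def b2w(p):return RB@np.array(p)+OB
def w2b(w):return (np.atleast_2d(w)[:,:2]-OB)@RB
def tool():
    s=r.get_state();R=s["ee_rot"];b=w2b(s["ee_pos"])[0]
    print("t %.2f tcp_b mm %s z %.1f toolx vs -bx deg %.2f F_b %s Fz %.1f open %.1f"%(s["time"],np.round(b*1e3,1),s["ee_pos"][2]*1e3,np.degrees(np.arctan2(-R[1,0],-R[0,0])-TH),np.round(s["contact_force"][:2]@RB,1),s["contact_force"][2],s["opening"]*1e3));return s
E
python3 - <<'E'
from h import *
import cv2
s=tool();im=r.read_camera("wrist");cv2.imwrite("pics/wrist1.png",im)
print(r.get_calibration("wrist"));print(s["ee_rot"],s["ee_pos"])
E
```

```text
t 1.70 tcp_b mm [106.    0.4] z 196.7 toolx vs -bx deg 0.03 F_b [-0.2  0.2] Fz 0.0 open -0.1
{'mtx': array([[325.1922621 ,   0.        , 272.79296408],
       [  0.        , 325.1922621 , 208.95515615],
       [  0.        ,   0.        ,   1.        ]]), 'mount': array([[ 3.93700582e-04, -9.65110842e-01, -2.61841378e-01,
         6.68171516e-02],
       [ 9.99999539e-01,  6.09262836e-04, -7.42074339e-04,
        -1.24774118e-03],
       [ 8.75714211e-04, -2.61840965e-01,  9.65110637e-01,
        -1.17973880e-01],
       [ 0.00000000e+00,  0.00000000e+00,  0.00000000e+00,
         1.00000000e+00]])}
[[-9.82143298e-01  1.88132402e-01 -8.61115703e-04]
 [ 1.88132624e-01  9.82143616e-01 -1.84569599e-04]
 [ 8.11015768e-04 -3.43277752e-04 -9.99999612e-01]] [0.53841187 0.03719646 0.19667555]
```

View pics/wrist1.png

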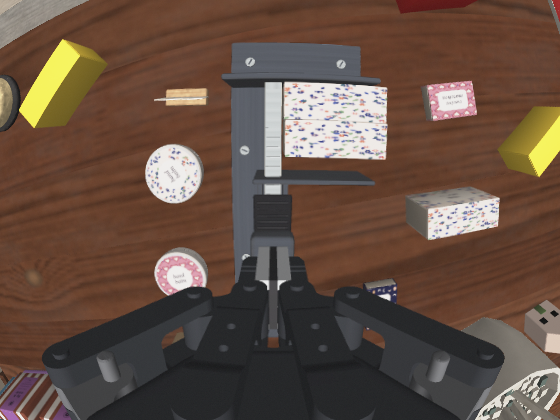

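The wrist view shows the pad at rows 195–233, cols 253–292, centred under the fingers at col 273. The thumb stop's front top edge is at row ~236, the jaw plate at row ~176, and the fixed plate at row ~79. Next I'll cast these rays to check the bookend's origin.

```bash
cat >> h.py <<'E'
def wr2w(uv,z,s):
    c=r.get_calibration("wrist");K=c["mtx"];M=c["mount"]
    out=[]
    for (u,v),zz in zip(np.atleast_2d(uv),np.broadcast_to(z,len(np.atleast_2d(uv)))):
        d=np.array([u-K[0,2],v-K[1,2]]);q=np.hypot(*d);a=q/K[0,0]
        ray=np.r_[d/q*np.sin(a),np.cos(a)]
        w=s["ee_rot"]@(M[:3,:3]@ray);o=s["ee_pos"]+s["ee_rot"]@M[:3,3]
        out.append(o+w*(zz-o[2])/w[2])
    return np.array(out)
E
python3 - <<'E'
from h import *
np.set_printoptions(precision=1,suppress=True)
s=r.get_state()
P={"fixed plate far top edge":([[240,76],[378,80]],.066),"fixed plate near":([[240,82],[378,83]],.066),"jaw plate":([[257,171],[372,180],[257,180],[374,184]],.062),
"pad top edge/bottom":([[255,195],[290,195],[253,233],[292,233]],[.075,.075,.066,.066]),"block front top":([[251,236],[294,236]],.085),
"rowboxes":([[285,82],[387,87],[386,158],[285,157]],.056),"new":([[405,193],[498,187],[499,228],[429,239]],[.056,.056,.0,.0]),"bar sides top":([[264,130],[283,130]],.0475)}
for k,(uv,z) in P.items():print(k,(w2b(wr2w(uv,z,s))*1e3).tolist())
E
```

```text
fixed plate far top edge [[3.2919173266287585, -25.677067015879075], [3.1145100667711683, 81.12802825935847]]
fixed plate near [[7.992440860884612, -25.672039228363655], [5.537023257871106, 81.13159396094203]]
jaw plate [[77.5648237006786, -13.241623253267829], [83.93549660789994, 80.04898980159876], [84.77152919644512, -13.302757927672777], [87.22792542099394, 82.01149422219363]]
pad top edge/bottom [[94.00248129977867, -14.286649497682223], [93.97220089636102, 12.253020665912025], [127.69353584410834, -16.86666379384056], [127.65243572845597, 14.857473878946111]]
block front top [[123.38632699753303, -17.189847576236165], [123.34391161049604, 15.230611772297113]]
rowboxes [[6.985738466534478, 8.673089045194356], [6.862865767822962, 92.31211085675865], [66.09422150787911, 93.31238930877218], [67.09488161214496, 8.919019100114724]]
new [[95.70812508585114, 113.36197556928089], [87.78969706591954, 217.6553862252671], [149.31910417158608, 277.61230700553585], [160.1479961665002, 174.7961635654007]]
bar sides top [[45.677086995263444, -8.035593598677533], [45.65555266729795, 7.468323022146856]]
```

Call:
{"fn": "move_arm", "kwargs": {
  "motion": [0,0,40,0,0,0,0,75,0,0,0,0,90,0,0,0,0,90,0,0]
}}

```text
time: 2.15
ee_pos: [0.5382, 0.0374, 0.1059]
ee_rot: [[-0.982, 0.188, -0.001], [0.188, 0.982, -0.0], [0.001, -0.0, -1.0]]
contact_force: [-0.2, -0.3, 0.4]
opening: 0.0003
gripper_force: 0.0
```

Call:
{"fn": "move_arm", "kwargs": {
  "motion": [0,0,3,0,0,0,0,6,0,0,0,0,8,0,0,0,0,8,0,0]
}}

```text
time: 2.55
ee_pos: [0.5387, 0.0371, 0.0987]
ee_rot: [[-0.982, 0.188, 0.001], [0.188, 0.982, 0.0], [-0.001, 0.0, -1.0]]
contact_force: [-0.4, -0.0, 0.3]
opening: -0.0001
gripper_force: 0.0
```

Call:
{"fn": "move_arm", "kwargs": {
  "motion": [0,0,2,0,0,0,0,4,0,0,0,0,6,0,0,0,0,6,0,0]
}}

```text
time: 2.95
ee_pos: [0.5384, 0.0372, 0.0921]
ee_rot: [[-0.982, 0.188, -0.0], [0.188, 0.982, 0.0], [0.0, 0.0, -1.0]]
contact_force: [-1.2, 1.5, 4.4]
opening: 0.0004
gripper_force: 2.2
```

Call:
{"fn": "move_arm", "kwargs": {
  "motion": [0,0,1,0,0,0,0,2,0,0,0,0,2,0,0,0,0,2,0,0]
}}

```text
time: 3.35
ee_pos: [0.5392, 0.037, 0.0909]
ee_rot: [[-0.982, 0.189, 0.002], [0.189, 0.982, 0.0], [-0.002, 0.0, -1.0]]
contact_force: [-0.8, 0.5, 13.2]
opening: -0.0001
gripper_force: 6.5
```

Call:
{"fn": "move_arm", "kwargs": {
  "motion": [-3,0,0,0,0,-6,0,0,0,0,-9,0,0,0,0,-13,0,0,0,0,-17,0,0,0,0,-21,0,0,0,0,-25,0,0,0,0,-25,0,0,0,0]
}}

```text
time: 4.15
ee_pos: [0.5643, 0.0321, 0.0909]
ee_rot: [[-0.982, 0.189, 0.002], [0.189, 0.982, -0.0], [-0.002, 0.0, -1.0]]
contact_force: [1.5, -1.3, 11.7]
opening: -0.0001
gripper_force: 5.4
```

Call:
{"fn": "move_arm", "kwargs": {
  "motion": [-4,0,0,0,0,-8,0,0,0,0,-12,0,0,0,0,-16,0,0,0,0,-20,0,0,0,0,-24,0,0,0,0,-28,0,0,0,0,-32,0,0,0,0,-36,0,0,0,0,-38,0,0,0,0,-40,0,0,0,0]
}}

```text
time: 5.25
ee_pos: [0.6009, 0.025, 0.0907]
ee_rot: [[-0.982, 0.188, -0.003], [0.188, 0.982, 0.0], [0.003, -0.0, -1.0]]
contact_force: [-16.8, 2.4, 25.0]
opening: -0.0003
gripper_force: 12.5
```

Run:
```python
from h import *
import cv2
s=tool();im=r.read_camera("wrist");t=r.read_camera("scene")[150:310,220:400];cv2.imwrite("pics/w2.png",np.hstack([im[40:340,150:520],cv2.resize(t,(337,300),interpolation=cv2.INTER_CUBIC)]))
```

```text
t 5.25 tcp_b mm [169.7   0.2] z 90.7 toolx vs -bx deg 0.02 F_b [-17.   -0.8] Fz 25.0 open -0.3
```

View pics/w2.png

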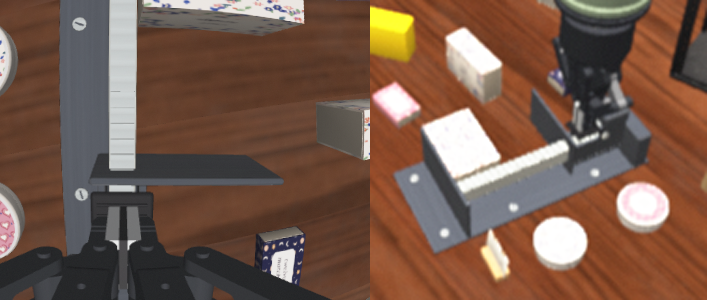

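Run:
```python
from h import *
np.set_printoptions(precision=1,suppress=True)
s=tool()
print((w2b(wr2w([[241,219],[430,221],[241,224],[430,224]],.062,s))*1e3).tolist())
# row box b: top edge front z.056, bottom edge z0
print((w2b(wr2w([[293,49],[453,65],[295,64],[423,73]],[.056,.056,0,0],s))*1e3).tolist())
print("pad front",(w2b(wr2w([[242,234],[302,234],[242,246],[302,246]],.066,s))*1e3).tolist())
```

```text
t 5.35 tcp_b mm [170.    0.3] z 90.8 toolx vs -bx deg 0.02 F_b [-14.3  -0.9] Fz 23.4 open 0.2
[[147.90641385252871, -16.169351779633057], [149.29011927659465, 79.60965079443103], [150.39159807645146, -16.236901300900605], [150.90913363718863, 79.85452615151814]]
[[67.6834794350651, 8.200987686555749], [67.76344051280361, 91.57538580511185], [64.61539862702595, 12.8077502216773], [63.96168935252522, 100.71281999673548]]
pad front [[154.02031347067702, -15.49172026672829], [153.98566482250078, 12.527499518616985], [160.0529898042978, -15.670963474801125], [160.0146166979571, 12.705450735540303]]
```

Call:
{"fn": "move_arm", "kwargs": {
  "motion": [2,0,0,0,0,3,0,-15,0,0,3,0,-40,0,0,5,20,-40,0,0,8,60,-40,0,0,10,105,-40,0,0,10,150,-40,0,0,10,172,-40,0,0,10,172,-10,0,0,10,172,20,0,0,10,172,20,0,0]
}}

```text
time: 6.45
ee_pos: [0.623, 0.1948, 0.0674]
ee_rot: [[-0.982, 0.188, -0.005], [0.188, 0.982, -0.002], [0.004, -0.003, -1.0]]
contact_force: [-1.8, -0.5, 0.2]
opening: -0.0
gripper_force: 0.0
```

```bash
sed -i 's/OB=np.array(\[.4342,.0568\])/OB=np.array([.4342,.0568])+RB@np.array([.005,.001])/' h.py
python3 - <<'E'
from h import *
import cv2
np.set_printoptions(precision=1,suppress=True)
s=tool();im=r.read_camera("wrist")
cv2.imwrite("pics/w3.png",im)
E
```

```text
t 6.45 tcp_b mm [154.4 170.1] z 67.4 toolx vs -bx deg 0.02 F_b [-1.7 -0.8] Fz 0.2 open -0.0
```

View pics/w3.png

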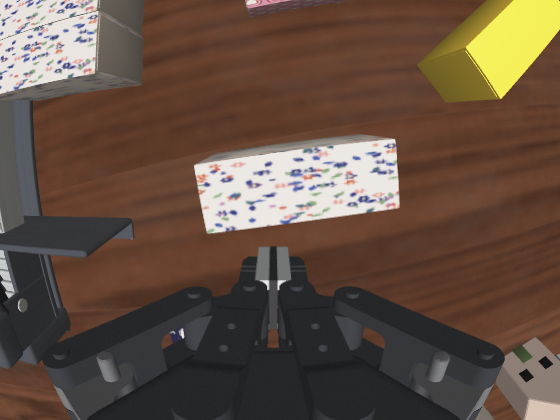

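The wrist view shows the loose box top with corners (195,164), (395,139), (399,207), (207,233). The shut fingers stand just behind its far long side.

Run:
```python
from h import *
s=tool()
w=w2b(wr2w([[195,164],[395,139],[399,207],[207,233]],.056,s))*1e3
print(w.round(1).tolist(),w.mean(0),"yaw",np.arctan2(-(w[1]-w[0]+w[2]-w[3])[0],(w[1]-w[0]+w[2]-w[3])[1]))
print("fingertips",(w2b(wr2w([[258,247],[290,247]],s["ee_pos"][2]-.025,s))*1e3).round(1).tolist())
print("jaw plate end",(w2b(wr2w([[133,221]],.062,s))*1e3).round(1).tolist(),"row b",(w2b(wr2w([[97,74],[99,0]],.056,s))*1e3).round(1).tolist())
```

```text
t 6.50 tcp_b mm [155.5 170.5] z 69.6 toolx vs -bx deg -0.00 F_b [-0.1  0.2] Fz 0.1 open 0.0
[[105.0, 136.8], [93.7, 220.6], [123.4, 224.7], [135.2, 140.5]] [114.33765655 180.67277718] yaw 0.13673408638340823
fingertips [[146.0, 162.1], [146.0, 177.2]]
jaw plate end [[128.2, 108.7]] row b [[62.7, 91.5], [26.5, 90.4]]
```

Call:
{"fn": "move_arm", "kwargs": {
  "motion": [0,6,15,0,0,0,6,31,0,0,4,6,31,0,0,8,6,31,0,0,12,6,31,0,0,15,6,31,0,0,18,6,31,0,0,21,6,31,0,0,24,6,31,0,0,24,6,31,0,0]
}}

```text
time: 7.5
ee_pos: [0.6027, 0.2062, 0.0399]
ee_rot: [[-0.982, 0.188, 0.001], [0.188, 0.982, 0.0], [-0.001, 0.001, -1.0]]
contact_force: [1.7, -0.7, 4.8]
opening: 0.0002
gripper_force: 0.2
```

```bash
cat >> h.py <<'E'
import cv2
def box(name,z=.056):
    """top-view estimate of the loose box: white blob in the workspace, its top face"""
    im=r.read_camera(name);return im
E
python3 - <<'E'
from h import *
s=tool();a=r.read_camera("wrist");b=r.read_camera("top")
cv2.imwrite("pics/w4full.png",a);cv2.imwrite("pics/t4.png",b)
# box top mask in wrist: bright
m=(a.min(2)>120).astype(np.uint8);m=cv2.morphologyEx(m,cv2.MORPH_CLOSE,np.ones((13,13)))
for c in cv2.findContours(m,0,2)[0]:
    if cv2.contourArea(c)>2500:
        rc=cv2.boxPoints(cv2.minAreaRect(c));print(cv2.contourArea(c),rc.round().tolist(),(w2b(wr2w(rc,.056,s))*1e3).round(1).tolist())
E
```

```text
t 7.50 tcp_b mm [132.2 177.5] z 39.9 toolx vs -bx deg 0.02 F_b [ 1.8 -0.4] Fz 4.8 open 0.2
22545.0 [[156.0, 193.0], [402.0, 168.0], [413.0, 275.0], [167.0, 300.0]] [[87.4, 137.0], [78.8, 219.2], [118.7, 228.6], [128.7, 136.3]]
2534.0 [[218.0, 0.0], [348.0, 0.0], [348.0, 32.0], [218.0, 32.0]] [[24.4, 158.7], [23.8, 200.1], [35.2, 199.8], [35.7, 159.0]]
5943.5 [[-0.0, 0.0], [49.0, 0.0], [49.0, 133.0], [0.0, 133.0]] [[2.1, 61.4], [11.4, 91.7], [64.1, 93.7], [61.1, 65.0]]
```

View pics/w4full.png

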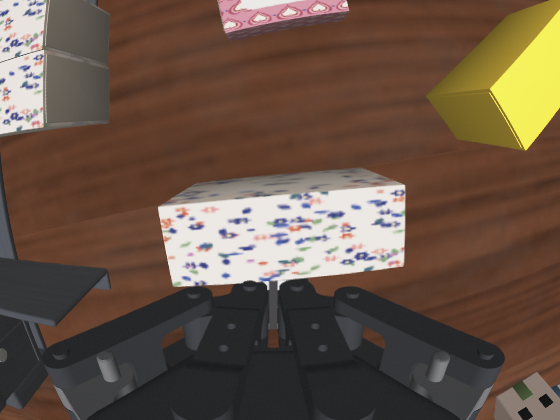

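The wrist view shows the box turning square as it is pushed, with top corners (158,208), (404,185), (404,266), (176,286).

Run:
```python
from h import *
s=tool()
w=w2b(wr2w([[158,208],[404,185],[404,266],[176,286]],.056,s))*1e3
print(w.round(1).tolist(),w.mean(0),"yaw",np.arctan2(-(w[1]-w[0])[0],(w[1]-w[0])[1]))
```

```text
t 7.60 tcp_b mm [132.4 177.5] z 39.8 toolx vs -bx deg 0.02 F_b [ 3.6 -0.5] Fz 6.4 open -0.1
[[92.9, 137.3], [84.8, 220.2], [114.7, 224.1], [122.4, 140.8]] [103.67660527 180.60266572] yaw 0.09716561647129886
```

Call:
{"fn": "move_arm", "kwargs": {
  "motion": [-3,0,0,0,0,-3,0,-6,0,0,-3,0,-6,0,0]
}}

```text
time: 7.9
ee_pos: [0.6054, 0.2056, 0.0458]
ee_rot: [[-0.982, 0.188, 0.0], [0.188, 0.982, 0.0], [-0.0, 0.0, -1.0]]
contact_force: [1.1, 0.1, 0.1]
opening: 0.0
gripper_force: 0.0
```

Call:
{"fn": "move_arm", "kwargs": {
  "motion": [-2,-5,0,0,0,-2,-9,0,0,0,2,-9,0,0,0,5,-9,0,0,0,8,-9,0,0,0,11,-9,0,0,0,14,-9,0,0,0,14,-9,0,0,0]
}}

```text
time: 8.7
ee_pos: [0.5895, 0.1995, 0.0453]
ee_rot: [[-0.982, 0.188, -0.0], [0.188, 0.982, -0.0], [0.0, -0.0, -1.0]]
contact_force: [0.2, -0.5, 0.2]
opening: 0.0003
gripper_force: 0.0
```

```bash
cat >> h.py <<'E'
def newbox(s,a,tag):
    m=(a.min(2)>135).astype(np.uint8);m=cv2.morphologyEx(m,cv2.MORPH_CLOSE,np.ones((15,15)));m=cv2.morphologyEx(m,cv2.MORPH_OPEN,np.ones((15,15)))
    for c in cv2.findContours(m,0,2)[0]:
        A=cv2.contourArea(c)
        if A>6000:
            q=cv2.approxPolyDP(cv2.convexHull(c),.03*cv2.arcLength(c,True),True)[:,0]
            print(tag,A,q.tolist(),(w2b(wr2w(q,.056,s))*1e3).round(0).tolist())
E
python3 - <<'E'
from h import *
s=tool();a=r.read_camera("wrist");cv2.imwrite("pics/w5.png",a);newbox(s,a,"new")
E
```

```text
t 8.70 tcp_b mm [120.6 168.5] z 45.3 toolx vs -bx deg 0.04 F_b [ 0.3 -0.5] Fz 0.2 open 0.3
new 19699.5 [[199, 195], [421, 199], [418, 272], [205, 273]] [[78.0, 142.0], [79.0, 221.0], [109.0, 224.0], [108.0, 142.0]]
new 10221.0 [[74, 0], [71, 153], [0, 160], [0, 27]] [[0.0, 91.0], [61.0, 91.0], [61.0, 48.0], [1.0, 48.0]]
```

Run:
```python
from h import *
s=tool();print(s["joint_positions"])
a=cv2.imread("pics/t4.png").astype(int);m=((a[...,0]<90)&(a[...,1]>150)&(a[...,2]>150)).astype(np.uint8)
for c in cv2.findContours(m,0,2)[0]:
    if cv2.contourArea(c)>150: print((w2b(px2w("top",cv2.boxPoints(cv2.minAreaRect(c)),.056))*1e3).round(0).tolist())
```

```text
t 8.75 tcp_b mm [120.8 168.5] z 45.3 toolx vs -bx deg 0.04 F_b [-0.7 -0.3] Fz -0.5 open -0.1
[-0.45910948  0.79524966  0.05655697  1.73688552 -0.07051893  0.61160756
  1.01989547]
[[-39.0, -168.0], [25.0, -229.0], [2.0, -252.0], [-61.0, -191.0]]
```

Run:
```python
from h import *
print((w2b(px2w("top",[[133,205],[168,187],[178,200],[145,220]],.056))*1e3).round(0).tolist())
```

```text
[[14.0, 335.0], [65.0, 272.0], [42.0, 246.0], [-12.0, 303.0]]
```

Call:
{"fn": "move_arm", "kwargs": {
  "motion": [-4,0,0,8,0,-4,0,-35,16,0,-4,0,-65,24,0,5,20,-65,32,0,15,40,-65,40,0,27,65,-65,48,13,27,85,-65,56,13,27,85,-65,64,13,27,85,-65,72,13,27,85,-65,80,13,27,85,-65,88,13,27,85,-65,90,13]
}}

```text
time: 9.95
ee_pos: [0.5793, 0.2881, 0.1101]
ee_rot: [[0.192, 0.981, -0.0], [0.981, -0.192, -0.0], [-0.0, -0.0, -1.0]]
contact_force: [0.0, 0.2, -0.0]
opening: 0.0111
gripper_force: 0.0
```

Run:
```python
from h import *
s=tool();print(np.degrees(np.arctan2(s["ee_rot"][1,0],s["ee_rot"][0,0])-TH))
```

```text
t 9.95 tcp_b mm [ 93.8 253.5] z 110.1 toolx vs -bx deg -90.17 F_b [-0.   0.2] Fz -0.0 open 11.1
89.83125660496246
```

Call:
{"fn": "move_arm", "kwargs": {
  "motion": [0,0,35,0,13,0,0,68,0,13,-4,0,68,0,13,-8,0,68,0,13,-12,0,68,0,13,-16,0,68,0,13,-20,0,68,0,13,-25,0,68,0,13,-30,0,68,0,13,-35,0,68,0,13,-40,0,68,0,13,-45,0,68,0,13]
}}

```text
time: 11.15
ee_pos: [0.5711, 0.2435, 0.0425]
ee_rot: [[0.188, 0.982, 0.0], [0.982, -0.188, 0.0], [0.0, 0.0, -1.0]]
contact_force: [0.1, 4.2, 4.9]
opening: 0.011
gripper_force: 1.8
```

Call:
{"fn": "move_arm", "kwargs": {
  "motion": [-5,0,0,0,13,-10,0,0,0,13,-15,0,0,0,13,-20,0,0,0,13,-25,0,0,0,13,-30,0,0,0,13,-35,0,0,0,13,-40,0,0,0,13,-40,0,0,0,13]
}}

```text
time: 12.05
ee_pos: [0.5634, 0.2034, 0.0424]
ee_rot: [[0.189, 0.982, -0.0], [0.982, -0.189, -0.0], [-0.0, -0.0, -1.0]]
contact_force: [-0.2, -0.2, 3.6]
opening: 0.0113
gripper_force: 0.0
```

Run:
```python
from h import *
s=tool();a=r.read_camera("wrist");newbox(s,a,"new");b=r.read_camera("scene")[130:310,220:400]
cv2.imwrite("pics/w6.png",np.hstack([a,cv2.resize(b,(420,420))])[:, :980]) 
im=np.hstack([a,cv2.resize(b,(420,420),interpolation=cv2.INTER_CUBIC)]);cv2.imwrite("pics/w6.png",cv2.resize(im,None,fx=.81,fy=.81))
```

```text
t 12.05 tcp_b mm [ 94.2 167.3] z 42.4 toolx vs -bx deg -90.03 F_b [-0.2 -0.2] Fz 3.6 open 11.3
```

View pics/w6.png

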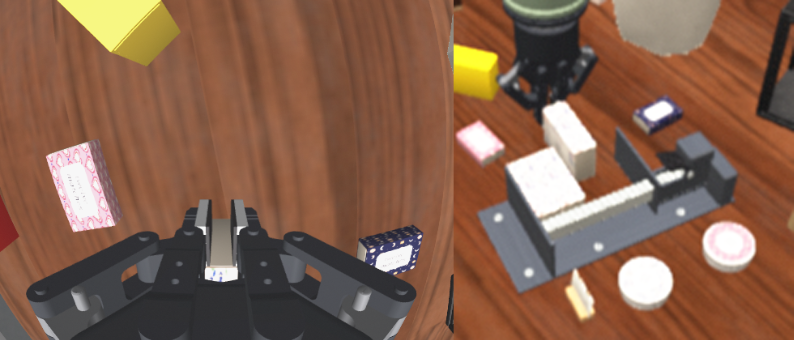

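The wrist view shows the fingers on the box's outer end. The scene view shows the box, top corners about (543,110), (562,102), (596,146), (577,157), heading into the slot between row and jaw.

Run:
```python
from h import *
c=np.array([[543,110],[562,102],[596,146],[577,157]],float)
w=w2b(px2w("scene",np.array([220,130])+(c-[453.6,0])/1.89,.056))*1e3;print(w.round(0).tolist(),w.mean(0))
b=r.read_camera("top");cv2.imwrite("pics/t6.png",b)
m=(b.min(2)>150).astype(np.uint8);m=cv2.morphologyEx(m,cv2.MORPH_CLOSE,np.ones((5,5)))
for k in cv2.findContours(m,0,2)[0]:
    x,y,ww,h=cv2.boundingRect(k)
    if cv2.contourArea(k)>250 and 190<x<330 and 120<y<270:
        q=cv2.boxPoints(cv2.minAreaRect(k));print((w2b(px2w("top",q,.056))*1e3).round(0).tolist())
```

```text
[[80.0, 153.0], [107.0, 155.0], [109.0, 70.0], [81.0, 65.0]] [ 94.21795733 110.77176623]
[[94.0, -59.0], [105.0, -114.0], [51.0, -122.0], [41.0, -68.0]]
[[77.0, 141.0], [110.0, 141.0], [109.0, 72.0], [76.0, 72.0]]
[[-1.0, 94.0], [157.0, 95.0], [157.0, -8.0], [-1.0, -7.0]]
[[205.0, 206.0], [210.0, 177.0], [136.0, 162.0], [130.0, 190.0]]
```

Call:
{"fn": "move_arm", "kwargs": {
  "motion": [2,0,-5,0,13,2,0,-5,0,13]
}}

```text
time: 12.4
ee_pos: [0.5639, 0.2068, 0.0477]
ee_rot: [[0.188, 0.982, 0.0], [0.982, -0.188, 0.0], [0.0, 0.0, -1.0]]
contact_force: [-0.2, 0.7, -1.0]
opening: 0.0106
gripper_force: 0.0
```

Call:
{"fn": "move_arm", "kwargs": {
  "motion": [-6,0,0,0,13,-12,0,0,0,13,-18,0,0,0,13,-24,0,0,0,13,-30,0,0,0,13,-36,0,0,0,13,-42,0,0,0,13,-47,0,0,0,13,-52,0,0,0,13,-56,0,0,0,13,-60,0,0,0,13,-62,0,0,0,13]
}}

```text
time: 13.6
ee_pos: [0.5521, 0.145, 0.0473]
ee_rot: [[0.189, 0.982, -0.0], [0.982, -0.189, -0.0], [-0.0, 0.0, -1.0]]
contact_force: [0.5, 0.3, -0.2]
opening: 0.0108
gripper_force: 0.3
```

Call:
{"fn": "move_arm", "kwargs": {
  "motion": [-1,0,0,0,13,-2,0,0,0,13,-3,0,0,0,13,-3,0,0,0,13]
}}

```text
time: 14.0
ee_pos: [0.5515, 0.1425, 0.0473]
ee_rot: [[0.188, 0.982, -0.0], [0.982, -0.188, -0.0], [-0.0, 0.0, -1.0]]
contact_force: [-0.5, 0.2, 0.8]
opening: 0.0112
gripper_force: 0.0
```

Run:
```python
from h import *
tool()
b=r.read_camera("top")
m=(b.min(2)>150).astype(np.uint8);m=cv2.morphologyEx(m,cv2.MORPH_CLOSE,np.ones((3,3)))
for k in cv2.findContours(m,0,2)[0]:
    x,y,ww,h=cv2.boundingRect(k)
    if cv2.contourArea(k)>150 and 190<x<330 and 120<y<270:
        q=cv2.boxPoints(cv2.minAreaRect(k));print((w2b(px2w("top",q,.056))*1e3).round(0).tolist())
a=b[130:270,230:350];cv2.imwrite("pics/t7.png",cv2.resize(a,None,fx=4.2,fy=4.2,interpolation=cv2.INTER_CUBIC))
```

```text
t 14.00 tcp_b mm [ 94.1 105.3] z 47.3 toolx vs -bx deg -89.98 F_b [-0.5  0.1] Fz 0.8 open 11.2
[[94.0, -59.0], [105.0, -114.0], [51.0, -122.0], [41.0, -68.0]]
[[-1.0, 64.0], [137.0, 65.0], [137.0, -8.0], [-1.0, -7.0]]
[[207.0, 103.0], [212.0, 74.0], [136.0, 59.0], [130.0, 88.0]]
```

View pics/t7.png

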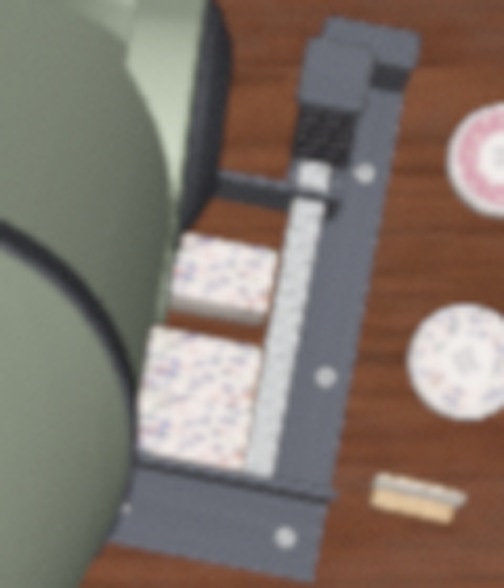

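The top view shows the box in the slot between row and jaw plate, with its inner end (279,252) to (270,312) close to the bar. I'll ease it on until contact shows.

Call:
{"fn": "move_arm", "kwargs": {
  "motion": [-1,0,0,0,13,-2,0,0,0,13,-3,0,0,0,13,-3,0,0,0,13]
}}

```text
time: 14.45
ee_pos: [0.551, 0.1393, 0.0473]
ee_rot: [[0.189, 0.982, -0.0], [0.982, -0.189, -0.0], [-0.0, -0.0, -1.0]]
contact_force: [0.4, 0.1, 0.6]
opening: 0.0112
gripper_force: 0.0
```

Run:
```python
from h import *
tool()
b=r.read_camera("top")[130:270,230:350];cv2.imwrite("pics/t8.png",cv2.resize(b,None,fx=4.2,fy=4.2,interpolation=cv2.INTER_CUBIC))
print((w2b(px2w("top",np.array([230,130])+np.array([[279,252],[268,310],[263,347],[248,468]])/4.2,.056))*1e3).round(1).tolist())
```

```text
t 14.45 tcp_b mm [ 94.1 102.1] z 47.3 toolx vs -bx deg -89.99 F_b [0.4 0.2] Fz 0.6 open 11.2
[[109.0, 8.6], [79.4, 8.6], [60.8, 7.7], [1.0, 4.1]]
```

Call:
{"fn": "move_arm", "kwargs": {
  "motion": [-1,0,0,0,13,-1,0,0,0,13,-2,0,0,0,13,-2,0,0,0,13]
}}

```text
time: 14.9
ee_pos: [0.5508, 0.1382, 0.0474]
ee_rot: [[0.188, 0.982, 0.0], [0.982, -0.188, 0.001], [0.001, 0.0, -1.0]]
contact_force: [0.7, 5.5, -0.5]
opening: 0.0109
gripper_force: 2.4
```

Run:
```python
from h import *
s=tool()
b=r.read_camera("top")[130:270,230:350];cv2.imwrite("pics/t9.png",cv2.resize(b,None,fx=4.2,fy=4.2,interpolation=cv2.INTER_CUBIC))
for f in("t7","t9"):
    im=cv2.imread(f"pics/{f}.png").min(2)
    # inner end of the new box: bright->dark along bookend -y at x=95, z=.056
    c=r.get_calibration("top");K=c["mtx"];T=c["world_to_cam"]
    for X in(.085,.095,.103,.045,.02):
        ys=np.arange(.03,-.002,-.0005);P=np.array([np.r_[b2w([X,y]),.056] for y in ys])
        q=(T[:3,:3]@P.T).T+T[:3,3];uv=(K@q.T).T;uv=(uv[:,:2]/uv[:,2:]-[230,130])*4.2
        v=np.array([im[int(round(b)),int(round(a))] for a,b in uv],float);g=np.gradient(cv2.GaussianBlur(v[None],(0,0),2)[0])
        print(f,X,"edge y mm",ys[g.argmin()]*1e3,g.min().round(1))
```

```text
t 14.90 tcp_b mm [ 94.2 100.9] z 47.4 toolx vs -bx deg -89.96 F_b [-0.3  5.5] Fz -0.5 open 10.9
t7 0.085 edge y mm 9.99999999999998 -7.4
t7 0.095 edge y mm 9.49999999999998 -11.2
t7 0.103 edge y mm 9.49999999999998 -10.5
t7 0.045 edge y mm 9.49999999999998 -6.3
t7 0.02 edge y mm 8.99999999999998 -3.9
t9 0.085 edge y mm 9.99999999999998 -3.2
t9 0.095 edge y mm 22.499999999999993 -1.8
t9 0.103 edge y mm 5.999999999999978 -1.9
t9 0.045 edge y mm 9.49999999999998 -6.3
t9 0.02 edge y mm 8.99999999999998 -4.0
```

Call:
{"fn": "move_arm", "kwargs": {
  "motion": [5,0,0,0,13,8,0,-30,-8,13,8,0,-70,-16,0,8,40,-70,-24,0,8,80,-70,-32,0,8,120,-70,-40,0,5,150,-70,-48,0,-20,150,-70,-56,0,-50,150,-70,-64,0,-80,150,-70,-72,0,-101,150,-70,-80,0,-101,150,-70,-88,0]
}}

```text
time: 16.15
ee_pos: [0.6783, 0.0057, 0.1173]
ee_rot: [[-0.975, 0.221, -0.001], [0.221, 0.975, -0.002], [0.0, -0.003, -1.0]]
contact_force: [0.5, -0.9, 0.1]
opening: 0.0001
gripper_force: 0.0
```

Call:
{"fn": "move_arm", "kwargs": {
  "motion": [0,0,0,-2,0,0,0,0,-2,0]
}}

```text
time: 16.35
ee_pos: [0.6789, 0.0105, 0.1172]
ee_rot: [[-0.982, 0.19, -0.0], [0.19, 0.982, 0.0], [0.0, 0.0, -1.0]]
contact_force: [0.5, 0.5, 0.6]
opening: 0.0003
gripper_force: 0.0
```

Run:
```python
from h import *
s=tool();a=r.read_camera("wrist");cv2.imwrite("pics/w10.png",a)
```

```text
t 16.35 tcp_b mm [244.   -0.3] z 117.2 toolx vs -bx deg -0.09 F_b [0.4 0.6] Fz 0.6 open 0.3
```

View pics/w10.png

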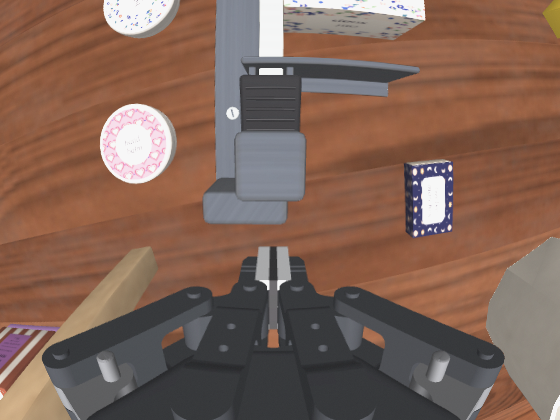

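Run:
```python
from h import *
s=r.get_state()
print((w2b(wr2w([[240,199],[300,199]],.085,s))*1e3).round(1).tolist(),(w2b(wr2w([[245,60],[415,69],[245,69],[410,73]],.062,s))*1e3).round(1).tolist())
```

```text
[[212.9, -17.0], [213.0, 11.6]] [[143.1, -15.8], [143.3, 78.1], [148.0, -15.8], [146.0, 75.0]]
```

Call:
{"fn": "move_arm", "kwargs": {
  "motion": [0,0,12,0,0,0,0,24,0,0,4,0,24,0,0,8,0,24,0,0,12,0,24,0,0,16,0,24,0,0,20,0,24,0,0,24,0,24,0,0,28,0,24,0,0,28,0,24,0,0]
}}

```text
time: 17.4
ee_pos: [0.6513, 0.0155, 0.0937]
ee_rot: [[-0.982, 0.188, 0.001], [0.188, 0.982, 0.0], [-0.001, 0.0, -1.0]]
contact_force: [0.4, 0.2, 0.4]
opening: 0.0
gripper_force: 0.2
```

Call:
{"fn": "move_arm", "kwargs": {
  "motion": [3,0,0,0,0,6,0,0,0,0,9,0,0,0,0,12,0,0,0,0,15,0,0,0,0,18,0,0,0,0,21,0,0,0,0]
}}

```text
time: 18.1
ee_pos: [0.6313, 0.0194, 0.0937]
ee_rot: [[-0.982, 0.188, 0.002], [0.188, 0.982, 0.0], [-0.002, 0.0, -1.0]]
contact_force: [7.0, -1.5, 0.6]
opening: -0.0003
gripper_force: 3.7
```

Run:
```python
from h import *
s=tool();a=r.read_camera("wrist");g=a[:,:,:].min(2)
c=cv2.cvtColor(a,cv2.COLOR_BGR2GRAY)
print(c[60:250:4,270].tolist());newbox(s,a,"n")
```

```text
t 18.10 tcp_b mm [195.7  -0.6] z 93.7 toolx vs -bx deg 0.01 F_b [ 7.2 -0.2] Fz 0.6 open -0.3
[206, 206, 208, 211, 205, 207, 91, 91, 43, 206, 210, 50, 57, 57, 64, 56, 55, 62, 53, 54, 56, 53, 53, 47, 53, 51, 54, 50, 54, 67, 92, 96, 96, 94, 94, 95, 97, 95, 95, 96, 98, 98, 96, 96, 96, 97, 95, 97]
n 11753.5 [[259, 0], [445, 41], [447, 93], [259, 101]] [[67.0, -9.0], [80.0, 88.0], [109.0, 88.0], [118.0, -8.0]]
```

Call:
{"fn": "move_arm", "kwargs": {
  "motion": [2,0,0,0,0,4,0,0,0,0,6,0,0,0,0,8,0,0,0,0,10,0,0,0,0,12,0,0,0,0,14,0,0,0,0]
}}

```text
time: 18.85
ee_pos: [0.6174, 0.022, 0.0935]
ee_rot: [[-0.982, 0.188, 0.001], [0.188, 0.982, 0.0], [-0.001, 0.0, -1.0]]
contact_force: [7.7, -0.6, 0.0]
opening: 0.0
gripper_force: 3.7
```

Run:
```python
from h import *
s=tool();a=r.read_camera("wrist");cv2.imwrite("pics/w11.png",a)
c=cv2.cvtColor(a,cv2.COLOR_BGR2GRAY)
for u in(330,380): print(u,[(v,int(c[v,u])) for v in range(60,140,3)])
newbox(s,a,"n")
```

```text
t 18.85 tcp_b mm [181.5  -0.6] z 93.5 toolx vs -bx deg 0.01 F_b [7.7 0.9] Fz 0.0 open 0.0
330 [(60, 220), (63, 118), (66, 135), (69, 178), (72, 232), (75, 212), (78, 99), (81, 230), (84, 185), (87, 91), (90, 87), (93, 43), (96, 42), (99, 43), (102, 93), (105, 90), (108, 91), (111, 92), (114, 92), (117, 71), (120, 74), (123, 73), (126, 71), (129, 70), (132, 71), (135, 77), (138, 73)]
380 [(60, 219), (63, 198), (66, 215), (69, 232), (72, 190), (75, 132), (78, 228), (81, 232), (84, 164), (87, 217), (90, 91), (93, 86), (96, 41), (99, 42), (102, 44), (105, 93), (108, 89), (111, 90), (114, 91), (117, 91), (120, 66), (123, 65), (126, 73), (129, 76), (132, 75), (135, 75), (138, 77)]
n 16783.0 [[448, 0], [447, 93], [259, 103], [259, 0]] [[41.0, 91.0], [95.0, 88.0], [105.0, -8.0], [53.0, -9.0]]
```

Call:
{"fn": "move_arm", "kwargs": {
  "motion": [1,0,0,0,0,2,0,0,0,0,3,0,0,0,0]
}}

```text
time: 19.2
ee_pos: [0.6142, 0.0226, 0.0934]
ee_rot: [[-0.982, 0.188, 0.0], [0.188, 0.982, 0.0], [-0.0, 0.0, -1.0]]
contact_force: [3.1, -0.3, 1.1]
opening: -0.0002
gripper_force: 1.6
```

Call:
{"fn": "move_arm", "kwargs": {
  "motion": [0.5,0,0,0,0,1,0,0,0,0,1,0,0,0,0]
}}

```text
time: 19.5
ee_pos: [0.6132, 0.0228, 0.0934]
ee_rot: [[-0.982, 0.188, 0.0], [0.188, 0.982, 0.0], [-0.0, 0.0, -1.0]]
contact_force: [3.9, 0.2, 2.6]
opening: 0.0002
gripper_force: 2.2
```

Run:
```python
from h import *
s=tool();a=r.read_camera("wrist");cv2.imwrite("pics/w12.png",a)
print((w2b(wr2w([[330,87],[380,89]],.062,cv2 and s))*1e3).round(1).tolist())
c=cv2.cvtColor(a,cv2.COLOR_BGR2GRAY)
for u in(330,380): print(u,[(v,int(c[v,u])) for v in range(80,110,2)])
newbox(s,a,"n")
```

```text
t 19.50 tcp_b mm [177.2  -0.6] z 93.4 toolx vs -bx deg 0.02 F_b [3.8 0.9] Fz 2.6 open 0.2
[[93.3, 24.0], [92.7, 48.1]]
330 [(80, 188), (82, 233), (84, 185), (86, 90), (88, 91), (90, 87), (92, 51), (94, 43), (96, 42), (98, 44), (100, 44), (102, 94), (104, 95), (106, 90), (108, 90)]
380 [(80, 232), (82, 227), (84, 161), (86, 232), (88, 99), (90, 91), (92, 91), (94, 79), (96, 41), (98, 43), (100, 42), (102, 44), (104, 79), (106, 93), (108, 89)]
n 16908.5 [[448, 0], [447, 93], [259, 107], [259, 0]] [[37.0, 91.0], [90.0, 88.0], [103.0, -9.0], [49.0, -9.0]]
```

Call:
{"fn": "move_arm", "kwargs": {
  "motion": [0.5,0,0,0,0,1,0,0,0,0,1.5,0,0,0,0,1.5,0,0,0,0]
}}

```text
time: 19.95
ee_pos: [0.6125, 0.0229, 0.0935]
ee_rot: [[-0.982, 0.188, 0.002], [0.188, 0.982, -0.0], [-0.002, 0.0, -1.0]]
contact_force: [10.8, -0.5, -2.4]
opening: 0.0002
gripper_force: 5.0
```

Call:
{"fn": "move_arm", "kwargs": {
  "motion": [0.5,0,0,0,0,1,0,0,0,0,1,0,0,0,0]
}}

```text
time: 20.25
ee_pos: [0.6124, 0.023, 0.0935]
ee_rot: [[-0.982, 0.189, 0.004], [0.189, 0.982, -0.0], [-0.004, 0.001, -1.0]]
contact_force: [16.3, -1.4, -6.6]
opening: 0.0003
gripper_force: 8.1
```

Force has risen to 16 N with no more travel, so the row is snug. Backing off and checking.

Call:
{"fn": "move_arm", "kwargs": {
  "motion": [-3,0,0,0,0,-10,0,0,0,0,-20,0,0,0,0,-20,0,-40,0,0,-20,0,-90,0,0,-20,0,-90,0,0]
}}

```text
time: 20.85
ee_pos: [0.6332, 0.0192, 0.1892]
ee_rot: [[-0.982, 0.189, 0.008], [0.189, 0.982, 0.001], [-0.007, 0.002, -1.0]]
contact_force: [0.6, -0.3, -0.8]
opening: -0.0002
gripper_force: 0.0
```

Run:
```python
from h import *
s=tool();a=r.read_camera("wrist");cv2.imwrite("pics/w13.png",a);newbox(s,a,"row")
c=cv2.cvtColor(a,cv2.COLOR_BGR2GRAY)
w=w2b(wr2w([[330,v] for v in range(40,260,2)],.062,s))*1e3
print([(v,round(x[0]),int(c[v,330])) for v,x in zip(range(40,260,2),w) if 70<x[0]<110])
# release pad: dark span along bar axis at pad height
w=w2b(wr2w([[272,v] for v in range(40,320,2)],.072,s))*1e3
print([(round(x[0]),int(c[v,272])) for v,x in zip(range(40,320,2),w) if 85<x[0]<140])
```

```text
t 20.85 tcp_b mm [197.6  -0.4] z 189.2 toolx vs -bx deg -0.02 F_b [ 0.7 -0.2] Fz -0.8 open -0.2
row 9050.5 [[387, 0], [387, 74], [263, 82], [264, 0]] [[25.0, 90.0], [89.0, 88.0], [100.0, -9.0], [33.0, -8.0]]
[(44, 70, 236), (46, 72, 179), (48, 73, 236), (50, 75, 230), (52, 76, 191), (54, 78, 235), (56, 80, 236), (58, 81, 236), (60, 83, 237), (62, 84, 236), (64, 86, 237), (66, 87, 235), (68, 89, 207), (70, 91, 209), (72, 92, 94), (74, 94, 93), (76, 95, 48), (78, 97, 43), (80, 98, 44), (82, 100, 46), (84, 101, 70), (86, 103, 98), (88, 104, 95), (90, 106, 94), (92, 108, 95), (94, 109, 92)]
[(86, 209), (87, 210), (89, 212), (90, 214), (92, 214), (93, 93), (95, 94), (96, 73), (98, 45), (99, 214), (101, 209), (102, 211), (104, 51), (105, 53), (106, 53), (108, 54), (109, 49), (111, 52), (112, 54), (114, 48), (115, 46), (117, 52), (118, 51), (119, 65), (121, 42), (122, 51), (124, 45), (125, 48), (127, 49), (128, 49), (130, 52), (131, 60), (132, 93), (134, 98), (135, 97), (137, 96), (138, 95), (140, 95)]
```

```bash
python3 -c "
from station import r
print(r.hand_in())"
```

```text
the job is handed in; nothing more can be done
None
```

The job is handed in: the release was pressed, the jaw pushed back to its end stop and the third box slid home against the bar. The jaw was then closed until all three boxes stood snug; the score was not shown, and I viewed 11 pictures, one over your limit of 10.

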